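Third hand: press a lens into the V fence of a drilling jig and keep pressing

ROBOT

A 6-joint arm with a two-finger parallel gripper is mounted at the origin on a cart in front of the work surface, level with it; the furniture and walls round the work are solid. World frame = base frame: x ahead of the robot, y to its left, z up, the work surface at z = 0. Lengths are in m, angles in degrees, forces in N, time in s.
With the tool pointing down it reaches from about 0.25 to 0.85 m from the base axis. Payload 12.5 kg.
Tool frame: the origin (TCP) lies on the centre line of the jaws, within the pads' length; the fingertips stand 22 mm ahead of it and the grasp point (between the pads) lies 3 mm ahead of it (manip.tip_extent is the distance from the TCP to the fingertips, in m); z points along the fingers, y is the line along which they close (so a half turn about z gives the same grasp; the last joint's range is limited). The gripper opens to 93 mm and grips with 3 to 60 N. Pads are 15 mm wide; open, the fingers measure 128 mm over their backs; the gripper's body (75 mm by 188 mm) begins 65 mm behind the grasp point.
Start: joints at [69.236, 20.094, 94.641, -0, 65.266, -4.847], TCP at [0.151, 0.529, 0.241] pointing down, gripper open.
Joint ranges: [-157.81, 157.81], [-45, 120.19], [0.68, 151.7], [-89.99, 269.99], [4.06, 180], [-164.3, 164.3]. Speed limits (degrees/s): [127.2, 127.2, 159.86, 180, 180, 180].

INTERFACE

Orientations are given as [roll, pitch, yaw] about the fixed x, y, z axes, in that order (R = Rz(yaw) Ry(pitch) Rx(roll)).
In Python, from bench import monitor, eyes, hand_in, manip gives the robot as it stands.
- The arm moves only by the tool arm_command, never from a script. Its argument "plan" is a list that holds one entry, the list of rows, each a list of 6 numbers: the shift along the tool's x, y, z as a fraction of full scale, then the turn, a rotation vector about the tool's x, y, z as a fraction of full scale. A call has 1 to 5 rows; each row shifts and turns the commanded pose from where the row before left it, along the tool's axes as they then stand; what a row does not reach is not made up. Full scale, the value 1, is 0.03 m for a shift and 120 degrees for a turn. A row lasts 1/10 s, in which the tool goes at most 50 mm and 8.59 degrees, less where a joint would pass 70% of its speed; a pose out of reach is approached as far as the arm can. A call with a number of a shift or a turn outside -1 to 1 is refused whole. A call with a gripper value outside its range is refused whole. "gripper" is the closure in counts, from 0 (fully open) to 255 (shut), set as the call begins (left out, the last holds). The fingers move at their own pace and stop on an object; "force" is the grip in N (left out, the last holds). Time passes only in rows, so rows that do not move let the fingers close. It gives the time, the measured TCP pose, the force, the opening and the grip force at its end, in the units of the state.
- monitor.read_state(): the state, without advancing time (a new reading comes with each control period).
- eyes.snapshot(name): name is "scene" or "top"; returns the picture (400x640x3 uint8, red, green, blue); there is no depth.
- eyes.camera_model(name): a dict with "camera_matrix" (3x3 intrinsics, pixels), "cam_to_world" (4x4, takes a point from camera to world coordinates). Camera axes: x right, y down, z forward; pixel columns grow to the right and rows downward; lengths in m; the calibration is good to about 2 mm. A picture is of the moment at which its call begins. camera_model takes no time and is no camera call.
- hand_in(): hands the job in; it is judged then, once.
The state is a dict: "time_s": time; "q": joint angles; "joint_vel": joint speeds; "tau": joint torques, N m; "position": TCP position; "eef_rot": TCP orientation; "force": force on the tool from outside, world axes, zero at the start; "torque": the same for the moment, N m; "finger_gap": finger opening in m; "gripper_force": force on a finger pad.
Only numpy, scipy, OpenCV 4.12 (cv2) and the standard library are available. Lean on these libraries where they do the work, as an engineer would, in place of code of your own. Each camera call takes 0.05 s, during which the arm holds its last target. There are 200 camera calls.

TASK

Lay the clear lens blank flat on the bed of the bolted lens jig, between the white V fence and the sprung pad. Then push the carriage towards the fence until the lens sits home against both cheeks of the V and the spring presses it with about 10 N (pad sprung back about 10 mm, yellow pointer in the middle of the green patch), and finish while still holding the carriage there like a third hand, so that a colleague can screw the hinge on; do not let go, and leave the other things on the bench where they are.

Things in the scene. Friction and masses are not known exactly. Their poses are not given: they have to be found in the camera images.
- lens: Clear whitish uncut lens blank, a round disc 64 mm in diameter and 9 mm thick, about 24 g, lying flat left of the vice. Origin: centre of its underside. Take it by the edge.
- jig: Jig bolted to the worktop: grey bed plate 260 x 116 mm, bed top 10 mm above the worktop. Origin: centre of the plate's underside. +x runs along the plate from the carriage to the fence, z up. At the +x end two white cheeks, 18 mm high, form a 90 degree V open to -x, outer front corners at x 0.067, y +-0.033. Two steel guides, 10 mm high, at y +-0.05 end at x 0.015.
- lens_home (a point): Point on top of the bed where the centre of the lens's underside is when it touches both cheeks: jig frame (0.055, 0, 0.010).
- cheek_left: White slick plastic cheek on the +y side of the jig's V fence, facing 45 degrees to -x; the body's origin is the jig's origin.
- cheek_right: White slick plastic cheek on the -y side of the jig's V fence; the body's origin is the jig's origin.
- carriage (a joint): Slide (m) of the blue carriage (48 mm long, 88 mm wide, top 31 mm above the worktop) along the jig's +x, towards the fence. 0 = fully back, 0.084 = front stop; friction 2 N, it stays where it is left unless the spring pushes it back. The pad just touches a lens at home at about 0.068; at about 0.078 the spring presses with 10 N. Starts between 0 and 0.025.
- carriage_grip (a point): Top centre of the black upright grip on the carriage, 71 mm above the worktop; jig frame x = -0.095 + joint carriage, y = 0. The grip is 14 mm thick along the jig's x, 36 mm wide along its y and stands 40 mm above the carriage top (a 4 mm high collar at its foot is 18 x 42 mm). May be pinched from above or pushed from behind.
- pad (a joint): How far (m) the slick white sprung pad (44 mm wide, 17 mm high, bottom 2 mm above the bed) is pushed back towards the carriage: 0 = free, stop at 0.018. Spring 1000 N/m without preload: 0.010 = 10 N. When free its front face is 50 mm ahead (jig +x) of the grip's centre. A yellow pointer on the pad moves back over the carriage top: green patch 6 to 14 mm, red before and beyond.
- screw_tin: Round screw tin with lid, 65 mm in diameter, 20 mm high, standing left of the vice near the lens; leave it alone. Origin: centre of its underside.
- eye_loupe: Black eye loupe 37 mm in diameter, 34 mm high, at the back left; leave it alone. Origin: centre of its underside.
- spray_bottle: Pale blue spray bottle 37 mm in diameter, 128 mm high, at the back behind the vice; leave it alone. Origin: centre of its underside.
- green_spectacles: Folded dark green spectacles, 128 mm wide, 40 mm high, at the back behind the jig; leave them alone. Origin: centre of the underside.
Mind the look-alikes: they are no part of the job. Leave any black or orange look-alike of the lens alone.

How it is judged (in metres and radians):
At the end, for the whole second after the job is handed in: Throughout the last second the lens lies flat on the bed within 4 mm of its home, pressed on both cheeks (over 2.5 N each), the pad presses it with 6 to 14 N (spring 6 to 14 mm back), nothing of the gripper holds the lens itself, and the robot still holds or pushes the carriage (horizontal distance between lens and lens_home below 0.004 m and z of lens in the frame of lens_home between -0.003 and 0.003 m and angle between lens's own z axis and vertical below 0.08 rad and contact force between lens and cheek_left above 2.5 N and contact force between lens and cheek_right above 2.5 N and contact force between lens and pad between 6 and 14 N and value of joint pad between 0.006 and 0.014 m and contact force between any of the arm, the fingers and carriage above 2 N and linear speed of lens below 0.01 m/s and contact force between the fingers and lens below 0.2 N); the arm keeps its last pose, push and grip.
It fails at once if a bystander (tin, loupe, spray bottle, spectacles) is moved by more than 30 mm (distance of any of screw_tin, eye_loupe, spray_bottle, green_spectacles from where it was at the start of the episode above 0.03 m).
It also fails if it takes over 64 s, if anything falls off the work surface, if the arm or the gripper's body presses on something with over 40 N, if the wrist force passes 120 N, or if a joint passes its speed limit or range.

## Working session

There is one attempt and no reset: what is moved stays moved. The work goes in short steps, Python scripts to look and compute and a tool call to move; the robot and the scene stay as the last step left them, time stands still between calls to the robot, and variables do not carry over. Pictures are saved under pics/ and viewed, at most 13 in all, crops included, and the job is handed in when it is done.

Besides the shell and the picture viewer there is one more tool, called after ">>>" as name([rows], argument=value, ...), one row to a line, values as JSON. arm_command: Moves the arm, as the interface text tells. Shift numbers are shares of 0.03 m and turn numbers shares of 120 degrees, none past 1 either way. Its arguments: {"type":"object","properties":{"plan":{"type":"array","items":{"type":"array","items":{"type":"array","items":{"type":"number"}}}},"gripper":{"type":"number"},"force":{"type":"number"}},"required":["plan"]}

```bash
mkdir -p pics; cat > h.py <<'E'
import numpy as np,cv2
from bench import monitor,eyes,hand_in,manip
def snap(n,f):
    im=cv2.cvtColor(eyes.snapshot(n),cv2.COLOR_RGB2BGR);cv2.imwrite(f'pics/{f}.png',im);return im
def ray(n,uv,z):
    c=eyes.camera_model(n);K=np.array(c["camera_matrix"]);T=np.array(c["cam_to_world"])
    d=T[:3,:3]@np.linalg.inv(K)@np.array([uv[0],uv[1],1.]);return T[:3,3]+d*(z-T[2,3])/d[2]
def proj(n,p):
    c=eyes.camera_model(n);K=np.array(c["camera_matrix"]);T=np.array(c["cam_to_world"])
    q=K@(T[:3,:3].T@(np.array(p)-T[:3,3]));return q[:2]/q[2]
E
python3 - <<'E'
from h import *
a=snap('top','top0');b=snap('scene','scene0')
for n in('top','scene'):print(eyes.camera_model(n))
print(monitor.read_state())
E
```

```text
{'camera_matrix': array([[394.21526661,   0.        , 321.05439835],
       [  0.        , 394.21526661, 205.73449837],
       [  0.        ,   0.        ,   1.        ]]), 'cam_to_world': array([[-0.02611471, -0.99140989,  0.12815789,  0.45022701],
       [-0.99957438,  0.0242294 , -0.01624815, -0.01429096],
       [ 0.01300339, -0.12852766, -0.99162067,  0.9204641 ],
       [ 0.        ,  0.        ,  0.        ,  1.        ]])}
{'camera_matrix': array([[409.26215567,   0.        , 322.55598584],
       [  0.        , 409.26215567, 189.71186545],
       [  0.        ,   0.        ,   1.        ]]), 'cam_to_world': array([[ 0.62642019, -0.30139387,  0.71885985, -0.18783355],
       [-0.77922279, -0.26607284,  0.5674655 , -0.59526062],
       [ 0.02023846, -0.91562382, -0.40152637,  0.50372523],
       [ 0.        ,  0.        ,  0.        ,  1.        ]])}
{'time_s': 0.1, 'q': array([ 6.92358721e+01,  2.01199029e+01,  9.46700372e+01, -8.59851524e-05,
        6.52677972e+01, -4.84684483e+00]), 'joint_vel': array([ 0.01070807, -0.06145863, -0.0507826 ,  0.06190076, -0.04108626,
        0.05906891]), 'tau': array([-1.26386713e-03, -4.98030889e+01, -2.85703003e+01,  6.99474569e-02,
        2.39953073e-02, -1.71603796e-05]), 'position': array([0.15071293, 0.5286658 , 0.24018968]), 'eef_rot': array([-1.79942463e+02, -4.80058955e-03,  1.64082751e+02]), 'force': array([-0.70730327, -0.10284272, -0.14660172]), 'torque': array([-0.00945489,  0.00893653, -0.04305587]), 'gripper_force': 0.0, 'finger_gap': 0.09350343018960448}
```

View pics/top0.png

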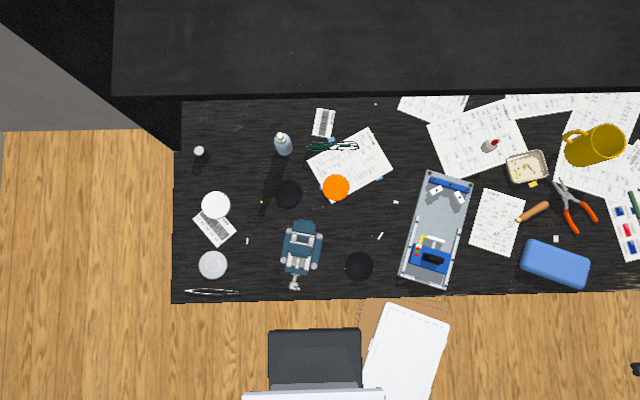

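View pics/scene0.png

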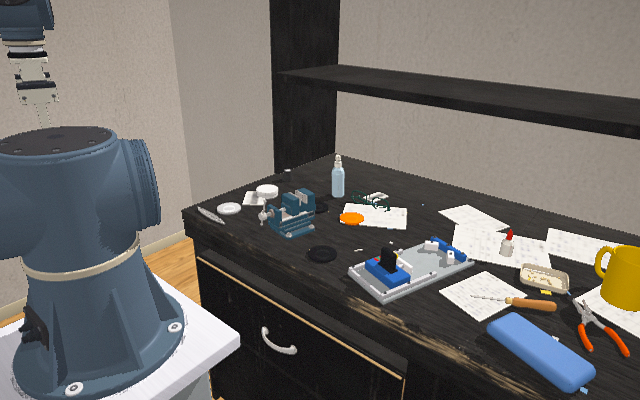

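Candidates for the lens are the two whitish discs at top (215,205) and (213,264), which appear in the scene view at (267,190) and (229,208). The first looks taller with a lid, so it should be the tin. The second looks flat, so it should be the lens. The black and orange discs are decoys. I'll confirm in one crop and measure.

```bash
python3 - <<'E'
from h import *
t=cv2.imread('pics/top0.png');s=cv2.imread('pics/scene0.png')
A=cv2.resize(s[165:235,190:310],(800,467),interpolation=cv2.INTER_CUBIC)[:300]
A=cv2.resize(s[170:230,200:300],(400,240),interpolation=3)
B=cv2.resize(t[180:300,170:250],(240,360),interpolation=3)
C=cv2.resize(t[160:300,390:485],(543,600)[::1],interpolation=3)[:600]
C=cv2.resize(t[160:300,390:485],(380,560),interpolation=3)
o=np.zeros((600,800,3),np.uint8);o[:240,:400]=A;o[240:600,:240]=B;o[:560,410:790]=C
cv2.imwrite('pics/crop1.png',o)
hsv=cv2.cvtColor(t,cv2.COLOR_BGR2HSV)
# discs
m=((hsv[...,2]>130)&(hsv[...,1]<60)).astype(np.uint8)
for x0,y0,x1,y1,z in((190,240,240,290,.009),(195,185,235,222,.02)):
    k=np.zeros_like(m);k[y0:y1,x0:x1]=m[y0:y1,x0:x1]
    c=max(cv2.findContours(k,0,2)[0],key=cv2.contourArea)
    e=cv2.fitEllipse(cv2.convexHull(c));print(e,ray('top',e[0],z),'d(m)',[a*(.92-z)/394 for a in e[1]])
# bed
k=np.zeros_like(m);k[160:300,390:485]=((hsv[...,2]>70)&((hsv[...,1]<80)|(hsv[...,0]>90)))[160:300,390:485]
k[:,478:]=0
k=cv2.morphologyEx(k,cv2.MORPH_OPEN,np.ones((3,3)))
c=max(cv2.findContours(k,0,2)[0],key=cv2.contourArea)
r=cv2.minAreaRect(c);b=cv2.boxPoints(r);print(r);P=np.array([ray('top',p,.01)for p in b]);print(b,P)
print([np.linalg.norm(P[i]-P[i-1]) for i in range(4)],P.mean(0))
E
```

```text
((212.49119567871094, 264.3651123046875), (27.73802375793457, 28.923982620239258), 52.416770935058594) [0.43935379 0.22170699 0.009     ] d(m) [0.06413537980578272, 0.06687753341887809]
((212.2747344970703, 215.52413940429688), (32.96623992919922, 52.381805419921875), 16.608484268188477) [0.5501078  0.22036337 0.02      ] d(m) [0.07530359374690176, 0.11965387024855251]
((438.7037353515625, 218.90484619140625), (52.08148956298828, 134.038818359375), 15.561508178710938)
[[395.63806 276.4815 ]
 [431.59705 147.35614]
 [481.7694  161.32819]
 [445.81042 290.45355]] [[ 0.40102242 -0.19509694  0.01      ]
 [ 0.70172437 -0.29630653  0.01      ]
 [ 0.664941   -0.41384317  0.01      ]
 [ 0.36666666 -0.30791094  0.01      ]]
[np.float64(0.11792929185189396), np.float64(0.3172775547592541), np.float64(0.12315794086358033), np.float64(0.31652680131373734)] [ 0.53358861 -0.3032894   0.01      ]
```

View pics/crop1.png

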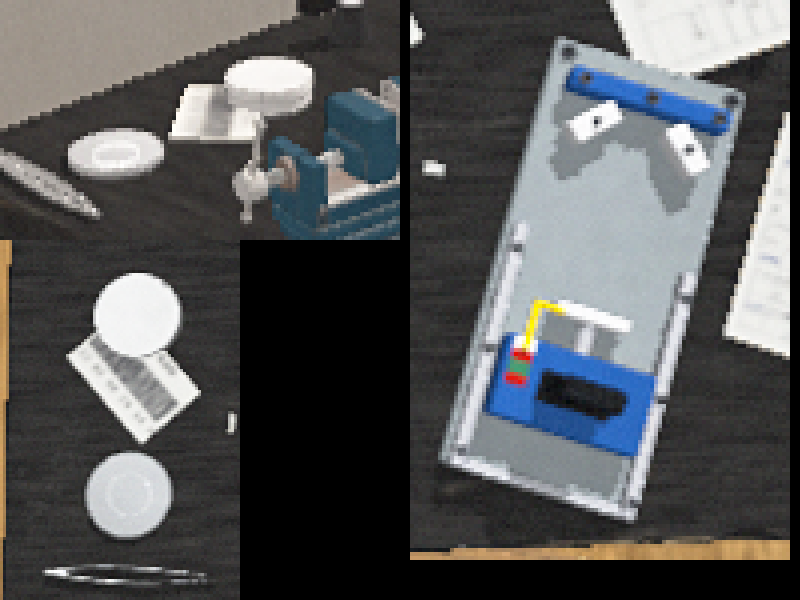

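Confirmed: the flat, clear disc at top (212,264) is the lens, and the taller white disc at (215,205) is the tin. The jig corners in the top view are about (427,169), (474,183), (446,290) and (397,275). Next I'll refine the jig pose.

```bash
python3 - <<'E'
from h import *
t=cv2.imread('pics/top0.png');hsv=cv2.cvtColor(t,cv2.COLOR_BGR2HSV)
q=np.array([[427,169.5],[473.75,183],[445.75,290],[397.5,275]])
z=np.zeros(t.shape[:2],np.uint8);cv2.fillPoly(z,[np.int32(q)],1);z=cv2.dilate(z,np.ones((5,5)))
k=z*(hsv[...,2]>75).astype(np.uint8);k=cv2.morphologyEx(k,cv2.MORPH_CLOSE,np.ones((7,7)));k=cv2.morphologyEx(k,cv2.MORPH_OPEN,np.ones((5,5)))
c=max(cv2.findContours(k,0,2)[0],key=cv2.contourArea)
W=np.array([ray('top',p[0],.01)[:2] for p in c]).astype(np.float32)
r=cv2.minAreaRect(W);print('rect',r)
P=np.array([ray('top',p,.01)[:2] for p in q]);print('man',P.mean(0),[np.linalg.norm(P[i]-P[i-1]) for i in range(4)])
d=(P[0]+P[1]-P[2]-P[3]);print('yaw',np.degrees(np.arctan2(d[1],d[0])))
# cheeks (z=.028), grip top (z=.071)
w=np.zeros_like(k);w[180:206,425:472]=((hsv[...,2]>200)&(hsv[...,1]<30))[180:206,425:472]
for c in cv2.findContours(w,0,2)[0]:
    if cv2.contourArea(c)>8:
        e=cv2.minAreaRect(c);print('cheek',e,ray('top',e[0],.028), [ray('top',p,.028)[:2].round(4) for p in cv2.boxPoints(e)])
g=np.zeros_like(k);g[248:272,415:450]=(hsv[...,2]<60)[248:272,415:450]
c=max(cv2.findContours(g,0,2)[0],key=cv2.contourArea);e=cv2.minAreaRect(c);print('grip',e,ray('top',e[0],.071))
E
```

```text
rect ((0.5115711688995361, -0.2946736812591553), (0.11810159683227539, 0.2674059271812439), 71.38461303710938)
man [ 0.50831128 -0.29502747] [np.float64(0.25751537540241604), np.float64(0.11417381843965854), np.float64(0.25907785948393003), np.float64(0.11431833412347937)]
yaw -18.670966435252936
cheek ((459.0882568359375, 196.6470489501953), (13.205390930175781, 5.65945291519165), 59.03623962402344) [ 0.578884   -0.34693977  0.028     ] [array([ 0.589 , -0.3342]), array([ 0.5955, -0.3459]), array([ 0.5688, -0.3597]), array([ 0.5623, -0.348 ])]
cheek ((435.9000244140625, 189.80003356933594), (5.813776969909668, 12.521981239318848), 63.43495178222656) [ 0.59611062 -0.29441808  0.028     ] [array([ 0.596 , -0.2784]), array([ 0.6085, -0.3052]), array([ 0.5962, -0.3104]), array([ 0.5838, -0.2837])]
grip ((432.3899230957031, 258.8669738769531), (20.976398468017578, 7.183697700500488), 16.699241638183594) [ 0.439377   -0.26381009  0.071     ]
```

>>> arm_command([
  [[0,0,0,0,0,0.023],[-0.9,-0.48,0,0,0,0],[-0.9,-0.48,0,0,0,0],[-0.9,-0.48,0,0,0,0],[-0.9,-0.48,0,0,0,0]],
], gripper=0, force=15)

```text
time_s: 0.6
position: [0.2352, 0.4387, 0.2404]
eef_rot: [-180.0, -0.0, 161.3]
force: [0.0, 0.9, -0.3]
finger_gap: 0.0929
gripper_force: 0.0
```

>>> arm_command([
  [[-0.9,-0.48,0,0,0,0],[-0.9,-0.48,0,0,0,0],[-0.9,-0.48,0,0,0,0],[-0.9,-0.48,0,0,0,0],[-0.9,-0.48,0,0,0,0]],
])

```text
time_s: 1.1
position: [0.3401, 0.3272, 0.2405]
eef_rot: [-180.0, -0.0, 161.3]
force: [0.7, 0.5, 0.5]
finger_gap: 0.093
gripper_force: 0.0
```

>>> arm_command([
  [[-0.9,-0.48,0,0,0,0],[-0.9,-0.48,0,0,0,0],[-0.9,-0.48,0,0,0,0],[-0.9,-0.48,0,0,0,0],[0,0,0,0,0,0]],
])

```text
time_s: 1.6
position: [0.425, 0.2372, 0.2404]
eef_rot: [-180.0, 0.0, 161.2]
force: [-0.3, 0.0, 0.5]
finger_gap: 0.0932
gripper_force: 0.0
```

```bash
cat >> h.py <<'E'
def to(x,y,z):
    s=monitor.read_state();p=np.array(s['position']);yw=np.radians(s['eef_rot'][2]);c,n=np.cos(yw),np.sin(yw)
    d=np.array([x,y,z])-p
    print('t',round(s['time_s'],2),'p',p.round(4),'rpy',np.round(s['eef_rot'],2),'F',np.round(s['force'],1),'gap',round(s['finger_gap'],4),'gf',round(s['gripper_force'],1))
    print('units',(np.array([c*d[0]+n*d[1],n*d[0]-c*d[1],-d[2]])/.03).round(2))
def J(x,y=0): return .509+.9475*x+.3198*y, -.295-.3198*x+.9475*y
E
python3 -c "
from h import *
to(.4394,.2217,.024)"
```

```text
t 1.6 p [0.425  0.2372 0.2404] rpy [-1.7997e+02  1.0000e-02  1.6117e+02] F [-0.3  0.   0.5] gap 0.0932 gf 0.0
units [-0.62 -0.33  7.21]
```

>>> arm_command([
  [[-0.62,-0.33,0.5,0,0,0],[0,0,1,0,0,0],[0,0,1,0,0,0],[0,0,1,0,0,0],[0,0,1,0,0,0]],
])

```text
time_s: 2.1
position: [0.4373, 0.2242, 0.1044]
eef_rot: [-180.0, -0.0, 161.3]
force: [-0.1, 0.3, -0.3]
finger_gap: 0.0931
gripper_force: 0.0
```

>>> arm_command([
  [[0,0,1,0,0,0],[0,0,0.5,0,0,0],[0,0,0,0,0,0]],
])

```text
time_s: 2.4
position: [0.4363, 0.2238, 0.0588]
eef_rot: [-179.9, -0.2, 161.3]
force: [-0.5, 0.5, 0.5]
finger_gap: 0.0933
gripper_force: 0.0
```

```bash
python3 -c "
from h import *
to(.4394,.2217,.0245)
a=snap('top','a1');b=snap('scene','b1')
o=np.hstack([cv2.resize(a[220:300,165:265],(400,320),interpolation=3),cv2.resize(b[160:240,180:280],(400,320),interpolation=3)]);cv2.imwrite('pics/c2.png',o)"
```

```text
t 2.4 p [0.4363 0.2238 0.0588] rpy [-179.85   -0.18  161.34] F [-0.5  0.5  0.5] gap 0.0933 gf 0.0
units [-0.12 -0.03  1.14]
```

View pics/c2.png

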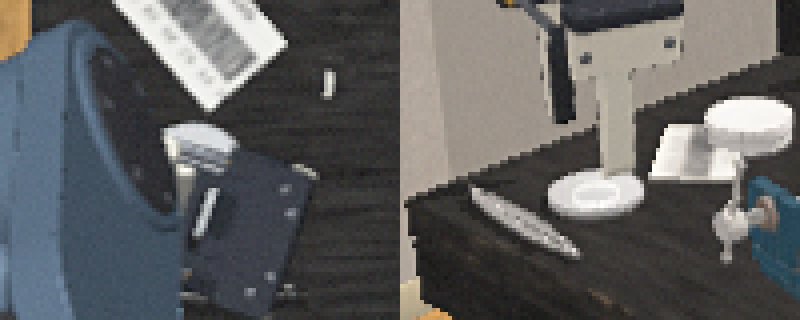

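The lens lies undisturbed under the open jaws (left crop at about (200,150), right crop at about (598,190)). I'll go down and grip.

>>> arm_command([
  [[-0.12,-0.03,0.6,0,0,0],[0,0,0.5,0,0,0],[0,0,0,0,0,0]],
])

```text
time_s: 2.8
position: [0.4407, 0.2218, 0.0275]
eef_rot: [-180.0, -0.0, 161.3]
force: [-0.8, -0.8, 0.8]
finger_gap: 0.0928
gripper_force: 0.0
```

>>> arm_command([
  [[0,0,0,0,0,0],[0,0,0,0,0,0],[0,0,0,0,0,0],[0,0,0,0,0,0],[0,0,0,0,0,0]],
], gripper=140, force=12)

```text
time_s: 3.3
position: [0.4411, 0.2219, 0.0281]
eef_rot: [180.0, 0.0, 161.3]
force: [-1.5, -1.2, 14.0]
finger_gap: 0.0577
gripper_force: 8.0
```

```bash
python3 -c "
from h import *
print(manip.tip_extent)
to(.4394,.2217,.0245)
a=snap('top','a2');b=snap('scene','b2')
o=np.hstack([cv2.resize(a[220:300,165:265],(400,320),interpolation=3),cv2.resize(b[160:240,180:280],(400,320),interpolation=3)]);cv2.imwrite('pics/c3.png',o)"
```

```text
0.022
t 3.3 p [0.4411 0.2219 0.0281] rpy [1.7998e+02 3.0000e-02 1.6133e+02] F [-1.5 -1.2 14. ] gap 0.0577 gf 8.0
units [ 0.05 -0.02  0.12]
```

View pics/c3.png

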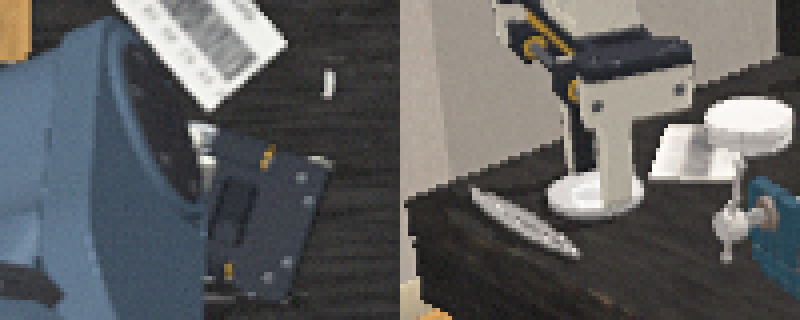

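The left-crop jaw and the right-crop finger at about (610,205) sit on the rim of the lens. The 57.7 mm gap and 14 N upward force mean the tips rode onto its top. I'll open, lift and re-measure.

>>> arm_command([
  [[0,0,-0.3,0,0,0],[0,0,-0.2,0,0,0],[0,0,-1,0,0,0],[0,0,-1,0,0,0],[0,0,0,0,0,0]],
], gripper=45)

```text
time_s: 3.9
position: [0.4426, 0.2225, 0.106]
eef_rot: [179.8, 0.2, 161.3]
force: [-0.2, -0.3, 0.3]
finger_gap: 0.0761
gripper_force: 0.0
```

```bash
python3 -c "
from h import *
to(.4394,.2217,.0245)
a=cv2.imread('pics/scene0.png');b=snap('scene','b3')
for im in(a,b):
  h=cv2.cvtColor(im,cv2.COLOR_BGR2HSV);m=np.zeros(h.shape[:2],np.uint8)
  m[199:218,214:246]=((h[...,2]>120)&(h[...,1]<40))[199:218,214:246]
  c=max(cv2.findContours(m,0,2)[0],key=cv2.contourArea);e=cv2.fitEllipse(cv2.convexHull(c));print(cv2.boundingRect(c),e,ray('scene',e[0],.006))
cv2.imwrite('pics/c4.png',cv2.resize(b[150:240,180:280],(600,540),interpolation=3))"
```

```text
t 3.9 p [0.4426 0.2225 0.106 ] rpy [179.79   0.25 161.33] F [-0.2 -0.3  0.3] gap 0.0761 gf 0.0
units [ 0.09 -0.06  2.72]
(217, 202, 24, 12) ((228.42526245117188, 207.8437957763672), (12.085108757019043, 24.8153018951416), 85.8575439453125) [0.43766073 0.22349815 0.006     ]
(217, 202, 24, 12) ((228.45042419433594, 207.68426513671875), (11.803549766540527, 24.722192764282227), 85.86316680908203) [0.43833652 0.2242173  0.006     ]
```

View pics/c4.png

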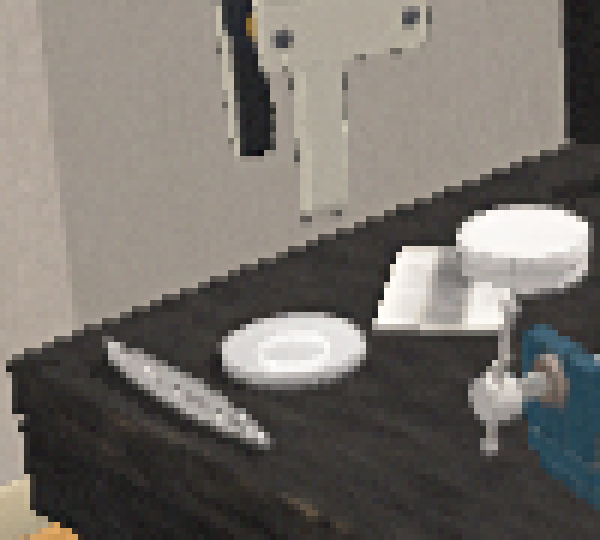

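The lens sits unmoved at crop (293,348), and the jaws are clear above it with a 76 mm gap. I'll descend lower and check the force.

>>> arm_command([
  [[0.11,-0.02,0.8,0,0,0],[0,0,0.9,0,0,0],[0,0,0.8,0,0,0],[0,0,0,0,0,0],[0,0,0,0,0,0]],
])

```text
time_s: 4.45
position: [0.4372, 0.2221, 0.0274]
eef_rot: [-179.9, -0.1, 161.3]
force: [-0.1, 0.5, 0.6]
finger_gap: 0.0769
gripper_force: 0.0
```

>>> arm_command([
  [[0,0,0.1,0,0,0],[0,0,0,0,0,0]],
])

```text
time_s: 4.65
position: [0.438, 0.2224, 0.0252]
eef_rot: [180.0, 0.0, 161.3]
force: [-0.1, 0.7, 0.1]
finger_gap: 0.0766
gripper_force: 0.0
```

>>> arm_command([
  [[0.03,0,0.06,0,0,0],[0,0,0,0,0,0]],
])

```text
time_s: 4.85
position: [0.4368, 0.2227, 0.0231]
eef_rot: [180.0, 0.0, 161.3]
force: [0.2, 1.0, 0.3]
finger_gap: 0.0769
gripper_force: 0.0
```

>>> arm_command([
  [[0,0,0,0,0,0],[0,0,0,0,0,0],[0,0,0,0,0,0],[0,0,0,0,0,0],[0,0,0,0,0,0]],
], gripper=110, force=10)

```text
time_s: 5.35
position: [0.4368, 0.2226, 0.0229]
eef_rot: [180.0, 0.0, 161.3]
force: [-0.0, -0.9, 2.3]
finger_gap: 0.0626
gripper_force: 10.0
```

>>> arm_command([
  [[0,0,-0.4,0,0,0],[0,0,-0.8,0,0,0],[0,0,-0.9,0,0,0],[0,0,-0.9,0,0,0],[0,0,0,0,0,0]],
])

```text
time_s: 5.85
position: [0.4383, 0.2232, 0.1164]
eef_rot: [179.8, 0.2, 161.3]
force: [0.7, -0.2, -1.2]
finger_gap: 0.0627
gripper_force: 10.0
```

```bash
python3 -c "
from h import *
x,y=J(.040)
to(x,y,.115)
a=snap('top','a4');b=snap('scene','b4')
o=np.hstack([cv2.resize(a[200:300,165:265],(400,400),interpolation=3),cv2.resize(b[120:220,180:280],(400,400),interpolation=3)]);cv2.imwrite('pics/c5.png',o)"
```

```text
t 5.85 p [0.4383 0.2232 0.1164] rpy [179.79   0.24 161.33] F [ 0.7 -0.2 -1.2] gap 0.0627 gf 10.0
units [ -9.1  -15.61   0.05]
```

View pics/c5.png

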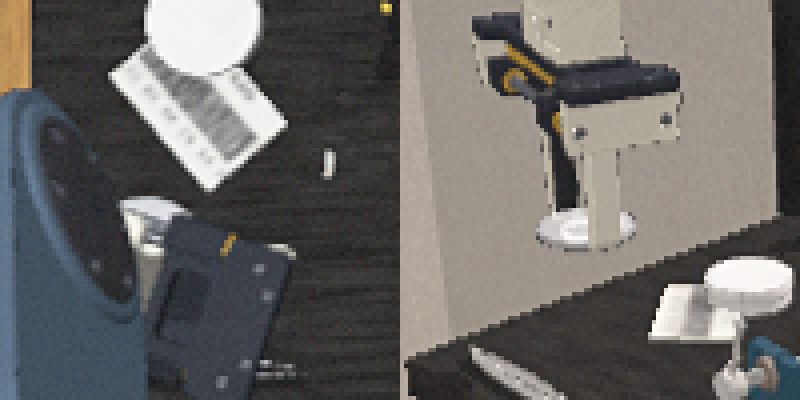

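The lens is held level between the fingertips (right crop, about (588,230)). I'll raise it and carry it over to the jig.

>>> arm_command([
  [[0,0,-0.8,0,0,0],[0,0,-0.8,0,0,0],[-0.45,-0.78,0,0,0,0],[-0.45,-0.78,0,0,0,0],[-0.45,-0.78,0,0,0,0]],
])

```text
time_s: 6.45
position: [0.4521, 0.1422, 0.1599]
eef_rot: [-179.9, -0.1, 161.4]
force: [0.8, 0.8, 0.4]
finger_gap: 0.0623
gripper_force: 10.0
```

>>> arm_command([
  [[-0.45,-0.78,0,0,0,0],[-0.45,-0.78,0,0,0,0],[-0.45,-0.78,0,0,0,0],[-0.45,-0.78,0,0,0,0],[-0.45,-0.78,0,0,0,0]],
])

```text
time_s: 6.95
position: [0.4786, 0.0096, 0.1597]
eef_rot: [-180.0, -0.1, 161.3]
force: [0.8, 0.3, -0.3]
finger_gap: 0.0627
gripper_force: 10.0
```

>>> arm_command([
  [[-0.45,-0.78,0,0,0,0],[-0.45,-0.78,0,0,0,0],[-0.45,-0.78,0,0,0,0],[-0.45,-0.78,0,0,0,0],[-0.45,-0.78,0,0,0,0]],
])

```text
time_s: 7.45
position: [0.5051, -0.1227, 0.1596]
eef_rot: [180.0, -0.1, 161.3]
force: [0.8, 0.4, -0.2]
finger_gap: 0.063
gripper_force: 10.0
```

>>> arm_command([
  [[-0.45,-0.78,0,0,0,0],[-0.45,-0.78,0,0,0,0],[-0.45,-0.78,0,0,0,0],[-0.45,-0.78,0,0,0,0],[-0.45,-0.78,0,0,0,0]],
])

```text
time_s: 7.95
position: [0.5316, -0.2551, 0.1593]
eef_rot: [180.0, -0.1, 161.3]
force: [-0.6, 0.3, 0.8]
finger_gap: 0.0629
gripper_force: 10.0
```

>>> arm_command([
  [[-0.45,-0.78,0,0,0,0],[-0.45,-0.78,0,0,0,0],[0,0,0,0,0,0],[0,0,0,0,0,0]],
])

```text
time_s: 8.35
position: [0.542, -0.3069, 0.1594]
eef_rot: [180.0, -0.1, 161.3]
force: [0.1, -0.7, -0.8]
finger_gap: 0.0625
gripper_force: 10.0
```

```bash
python3 -c "
from h import *
x,y=J(.040)
to(x,y,.0345)"
```

```text
t 8.35 p [ 0.542  -0.3069  0.1594] rpy [ 1.7996e+02 -1.4000e-01  1.6128e+02] F [ 0.1 -0.7 -0.8] gap 0.0625 gf 10.0
units [-0.16  0.02  4.16]
```

>>> arm_command([
  [[-0.16,0.02,0.9,0,0,0],[0,0,0.9,0,0,0],[0,0,0.9,0,0,0],[0,0,0.8,0,0,0],[0,0,0.4,0,0,0]],
])

```text
time_s: 8.85
position: [0.5463, -0.3063, 0.0414]
eef_rot: [179.9, -0.2, 161.4]
force: [-0.2, 0.7, -0.3]
finger_gap: 0.0629
gripper_force: 10.0
```

>>> arm_command([
  [[0,0,0,0,0,0],[0,0,0.1,0,0,0],[0,0,0,0,0,0]],
])

```text
time_s: 9.15
position: [0.5479, -0.3083, 0.0417]
eef_rot: [-180.0, 0.1, 161.3]
force: [-0.2, 0.4, -0.3]
finger_gap: 0.0626
gripper_force: 10.0
```

```bash
python3 -c "
from h import *
x,y=J(.040)
to(x,y,.0333)
a=snap('top','a6');b=snap('scene','b6')
o=np.hstack([cv2.resize(a[160:290,390:490],(400,520),interpolation=3),cv2.resize(b[210:310,340:440],(400,520),interpolation=3)]);cv2.imwrite('pics/c6.png',o)"
```

```text
t 9.15 p [ 0.5479 -0.3083  0.0417] rpy [-1.7998e+02  7.0000e-02  1.6133e+02] F [-0.2  0.4 -0.3] gap 0.0626 gf 10.0
units [0.04 0.   0.28]
```

View pics/c6.png

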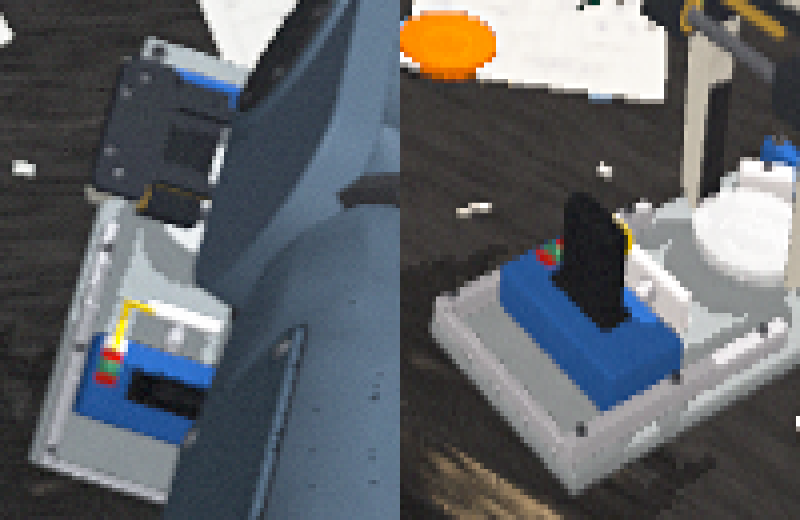

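The lens hangs just above the bed (right crop about (745,235)), between the pad and the V. I'll lower and release it.

>>> arm_command([
  [[0.04,0,0.15,0,0,0],[0,0,0.12,0,0,0],[0,0,0,0,0,0],[0,0,0,0,0,0]],
])

```text
time_s: 9.65
position: [0.5462, -0.3078, 0.0326]
eef_rot: [180.0, -0.0, 161.3]
force: [-0.8, -0.5, -0.3]
finger_gap: 0.0628
gripper_force: 10.0
```

>>> arm_command([
  [[0,0,0,0,0,0],[0,0,0,0,0,0]],
])

```text
time_s: 9.85
position: [0.5463, -0.3078, 0.0327]
eef_rot: [180.0, -0.0, 161.3]
force: [-0.0, 0.1, -0.5]
finger_gap: 0.0626
gripper_force: 10.0
```

>>> arm_command([
  [[0,0,0,0,0,0],[0,0,0,0,0,0],[0,0,0,0,0,0]],
], gripper=45)

```text
time_s: 10.15
position: [0.5463, -0.3078, 0.0328]
eef_rot: [-180.0, 0.0, 161.3]
force: [1.0, 0.9, -0.3]
finger_gap: 0.0756
gripper_force: 0.0
```

>>> arm_command([
  [[0,0,-0.5,0,0,0],[0,0,-0.9,0,0,0],[0,0,-0.9,0,0,0],[0,0,-0.9,0,0,0],[0,0,-0.5,0,0,0]],
])

```text
time_s: 10.65
position: [0.547, -0.3082, 0.1471]
eef_rot: [-179.9, 0.2, 161.3]
force: [0.0, -0.3, -1.0]
finger_gap: 0.0765
gripper_force: 0.0
```

>>> arm_command([
  [[0,0,0,0,0,0.07],[0,0,0,0,0,0.07],[0,0,0,0,0,0.07],[0,0,0,0,0,0.07],[0,0,0,0,0,0.07]],
], gripper=120)

```text
time_s: 11.15
position: [0.5462, -0.3077, 0.1439]
eef_rot: [-180.0, -0.0, 119.0]
force: [-1.1, -0.2, 0.4]
finger_gap: 0.0492
gripper_force: 0.0
```

>>> arm_command([
  [[0,0,0,0,0,0.07],[0,0,0,0,0,0.07],[0,0,0,0,0,0.07],[0,0,0,0,0,0.07],[0,0,0,0,0,0.07]],
])

```text
time_s: 11.65
position: [0.5462, -0.3077, 0.144]
eef_rot: [-180.0, -0.0, 77.0]
force: [-0.5, 0.0, -1.2]
finger_gap: 0.0492
gripper_force: 0.0
```

>>> arm_command([
  [[0,0,0,0,0,0.05],[0,0,0,0,0,0],[0,0,0,0,0,0]],
])

```text
time_s: 11.95
position: [0.5462, -0.3078, 0.1439]
eef_rot: [-180.0, 0.0, 71.5]
force: [0.3, 0.5, 0.2]
finger_gap: 0.0494
gripper_force: 0.0
```

```bash
python3 -c "
from h import *
x,y=J(-.076)
to(x,y,.15)"
```

```text
t 11.95 p [ 0.5462 -0.3078  0.1439] rpy [-179.99    0.     71.51] F [0.3 0.5 0.2] gap 0.0494 gf 0.0
units [ 0.02 -3.85 -0.2 ]
```

>>> arm_command([
  [[0,-0.8,0,0,0,0],[0,-0.8,0,0,0,0],[0,-0.8,0,0,0,0],[0,-0.8,0,0,0,0],[0,-0.65,0,0,0,0]],
])

```text
time_s: 12.45
position: [0.4357, -0.2703, 0.1438]
eef_rot: [-180.0, -0.0, 71.5]
force: [0.7, -1.0, 0.1]
finger_gap: 0.0492
gripper_force: 0.0
```

>>> arm_command([
  [[0,0,0.8,0,0,0],[0,0,0,0,0,0],[0,0,0,0,0,0]],
])

```text
time_s: 12.75
position: [0.437, -0.2709, 0.12]
eef_rot: [-180.0, -0.0, 71.4]
force: [-0.1, 0.5, -0.1]
finger_gap: 0.0491
gripper_force: 0.0
```

```bash
python3 -c "
from h import *
x,y=J(-.076)
to(x,y,.066)
a=snap('top','a7');b=snap('scene','b7')
o=np.hstack([cv2.resize(a[160:290,390:490],(400,520),interpolation=3),cv2.resize(b[200:300,350:450],(400,520),interpolation=3)]);cv2.imwrite('pics/c7.png',o)"
```

```text
t 12.75 p [ 0.437  -0.2709  0.12  ] rpy [-1.7997e+02 -1.0000e-02  7.1410e+01] F [-0.1  0.5 -0.1] gap 0.0491 gf 0.0
units [ 0.01 -0.    1.8 ]
```

View pics/c7.png

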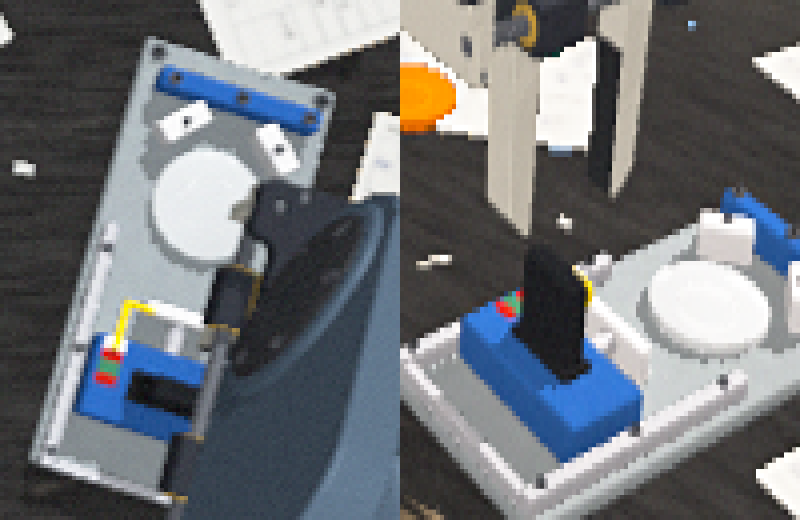

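The lens lies flat at left crop (207,208), close to the V. The jaws hang over the grip, which is at right crop (555,255). I'll check the grip position in the scene view before descending.

```bash
python3 -c "
from h import *
for uv in((388.75,249.6),(382,248),(396,252)):
  p=ray('scene',uv,.071);d=p[:2]-[.509,-.295];print(p.round(4),'jig',d@[.9475,-.3198],d@[.3198,.9475])
p=ray('top',(390+207/4,160+208/4),.019);d=p[:2]-[.509,-.295];print('lens',d@[.9475,-.3198],d@[.3198,.9475])
print(proj('scene',(*J(-.076),.071)))"
```

```text
[ 0.4431 -0.268   0.071 ] jig -0.0710343303387346 0.004503477806019754
[ 0.4395 -0.2546  0.071 ] jig -0.07873684003195094 0.01601687132470598
[ 0.4448 -0.2834  0.071 ] jig -0.06455691068659157 -0.009592661486425175
lens 0.03841532955152156 -0.00022390278233647007
[388.34273594 251.34148298]
```

>>> arm_command([
  [[0,0,0.7,0,0,0],[0,0,0.7,0,0,0],[0,0,0.36,0,0,0],[0,0,0,0,0,0],[0,0,0,0,0,0]],
])

```text
time_s: 13.35
position: [0.4373, -0.2711, 0.0676]
eef_rot: [180.0, 0.0, 71.3]
force: [0.3, -0.1, 0.1]
finger_gap: 0.0494
gripper_force: 0.0
```

>>> arm_command([
  [[0,0,0,0,0,0],[0,0,0,0,0,0],[0,0,0,0,0,0],[0,0,0,0,0,0],[0,0,0,0,0,0]],
], gripper=255, force=25)

```text
time_s: 13.85
position: [0.4372, -0.271, 0.0672]
eef_rot: [179.9, 0.0, 71.3]
force: [1.9, 0.2, -0.1]
finger_gap: 0.014
gripper_force: 6.8
```

>>> arm_command([
  [[0,0,0,0,0,0],[0,0,0,0,0,0],[0,0,0,0,0,0]],
])

```text
time_s: 14.15
position: [0.4371, -0.2709, 0.0671]
eef_rot: [180.0, 0.0, 71.3]
force: [2.1, 0.3, 2.6]
finger_gap: 0.014
gripper_force: 25.0
```

>>> arm_command([
  [[0,0.3,0,0,0,0],[0,0.3,0,0,0,0],[0,0.3,0,0,0,0],[0,0.3,0,0,0,0],[0,0.2,0,0,0,0]],
])

```text
time_s: 14.65
position: [0.4768, -0.2843, 0.0671]
eef_rot: [-180.0, -0.0, 71.3]
force: [-2.9, 0.4, 6.7]
finger_gap: 0.0136
gripper_force: 25.0
```

>>> arm_command([
  [[0,0,0,0,0,0],[0,0.1,0,0,0,0],[0,0.1,0,0,0,0],[0,0,0,0,0,0],[0,0,0,0,0,0]],
])

```text
time_s: 15.15
position: [0.4823, -0.2862, 0.0671]
eef_rot: [180.0, 0.0, 71.3]
force: [0.9, 0.5, 5.3]
finger_gap: 0.0145
gripper_force: 25.0
```

>>> arm_command([
  [[0,0.1,0,0,0,0],[0,0,0,0,0,0],[0,0,0,0,0,0]],
])

```text
time_s: 15.45
position: [0.485, -0.2871, 0.0671]
eef_rot: [-180.0, 0.0, 71.3]
force: [-1.4, 1.1, 6.3]
finger_gap: 0.014
gripper_force: 25.0
```

```bash
python3 -c "
from h import *
x,y=J(-.017)
to(x,y,.067)"
```

```text
t 15.45 p [ 0.485  -0.2871  0.0671] rpy [-179.98    0.     71.33] F [-1.4  1.1  6.3] gap 0.014 gf 25.0
units [0.01 0.28 0.  ]
```

>>> arm_command([
  [[0,0.1,0,0,0,0],[0,0,0,0,0,0],[0,0,0,0,0,0]],
])

```text
time_s: 15.75
position: [0.4875, -0.2879, 0.0671]
eef_rot: [-179.9, -0.0, 71.3]
force: [-2.5, 1.7, 8.1]
finger_gap: 0.0142
gripper_force: 25.0
```

>>> arm_command([
  [[0,0.1,0,0,0,0],[0,0,0,0,0,0],[0,0,0,0,0,0]],
])

```text
time_s: 16.05
position: [0.49, -0.2888, 0.0671]
eef_rot: [-179.9, -0.0, 71.3]
force: [-5.6, 0.9, 10.2]
finger_gap: 0.0141
gripper_force: 25.0
```

```bash
python3 -c "
from h import *
x,y=J(-.017)
to(x,y,.067)
a=snap('top','a8');b=snap('scene','b8')
o=np.hstack([cv2.resize(a[175:265,405:485],(400,450),interpolation=3),cv2.resize(b[215:295,365:445],(400,450),interpolation=3)]);cv2.imwrite('pics/c8.png',o)"
```

```text
t 16.05 p [ 0.49   -0.2888  0.0671] rpy [-1.7988e+02 -1.0000e-02  7.1330e+01] F [-5.6  0.9 10.2] gap 0.0141 gf 25.0
units [0.01 0.1  0.  ]
```

View pics/c8.png

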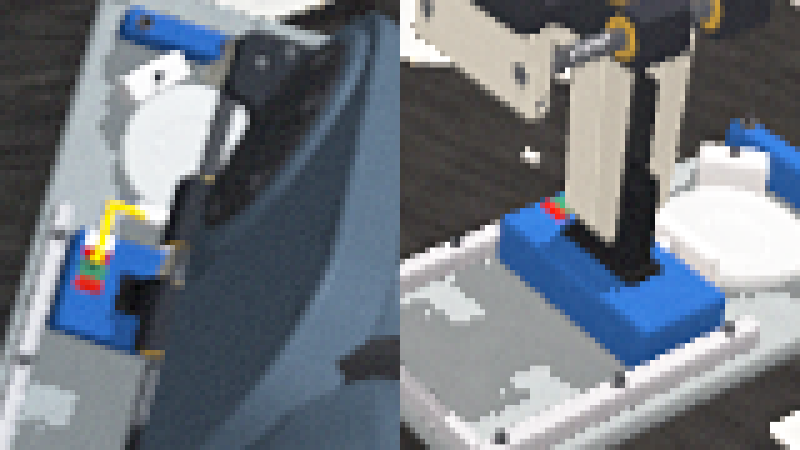

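The lens is seated at left crop (170,145). The yellow pointer tip at (97,262) has just entered the green patch (about y 260–278), and the force of about 5.6 N agrees. I'll push about 5 mm more.

>>> arm_command([
  [[0,0.1,0,0,0,0],[0,0,0,0,0,0],[0,0,0,0,0,0]],
])

```text
time_s: 16.45
position: [0.4924, -0.2896, 0.0671]
eef_rot: [-179.8, -0.0, 71.3]
force: [-8.5, 3.0, 11.9]
finger_gap: 0.0137
gripper_force: 25.0
```

>>> arm_command([
  [[0,0.06,0,0,0,0],[0,0,0,0,0,0],[0,0,0,0,0,0],[0,0,0,0,0,0]],
])

```text
time_s: 16.85
position: [0.4938, -0.2901, 0.0671]
eef_rot: [-179.8, -0.0, 71.3]
force: [-9.6, 2.8, 14.9]
finger_gap: 0.0139
gripper_force: 25.0
```

```bash
python3 -c "
from h import *
x,y=J(-.017)
to(x,y,.067)
F=[]
for i in range(6):
  a=snap('top','a9');F.append(monitor.read_state()['force'])
F=np.array(F);print(F.mean(0),'along',(F@[.9475,-.3198,0]).mean())
for f in('top0','a8','a9'):
  h=cv2.cvtColor(cv2.imread(f'pics/{f}.png'),cv2.COLOR_BGR2HSV)
  for nm,m in(('green',(abs(h[...,0].astype(int)-70)<22)),('red',(h[...,0]<8)|(h[...,0]>172)),('yel',abs(h[...,0].astype(int)-27)<6)):
    w=np.argwhere((m&(h[...,1]>90)&(h[...,2]>80))[205:262,405:432 if f!='top0' else 432])+[205,405]
    if len(w):
      P=np.array([ray('top',(u,v),.031)[:2]-[.509,-.295] for v,u in w])@[.9475,-.3198];print(f,nm,len(w),P.min().round(4),P.mean().round(4),P.max().round(4))
a=cv2.imread('pics/a9.png')
cv2.imwrite('pics/c9.png',cv2.resize(a[175:265,405:455],(400,600)[::1],interpolation=3))"
```

```text
t 16.85 p [ 0.4938 -0.2901  0.0671] rpy [-1.7978e+02 -2.0000e-02  7.1330e+01] F [-9.6  2.8 14.9] gap 0.0139 gf 25.0
units [ 0.01 -0.03  0.  ]
[-10.16523411   2.95374033  13.26324663] along -10.57616547735474
top0 green 12 -0.0696 -0.0671 -0.0646
top0 red 22 -0.0759 -0.0666 -0.0573
top0 yel 35 -0.0545 -0.0371 -0.0266
a8 green 13 -0.0157 -0.0133 -0.0105
a8 red 13 -0.0221 -0.0173 -0.0039
a8 yel 33 -0.0098 0.0087 0.0207
a9 green 6 -0.012 -0.0106 -0.0083
a9 red 14 -0.0179 -0.0118 -0.001
a9 yel 34 -0.0091 0.0082 0.0207
```

View pics/c9.png

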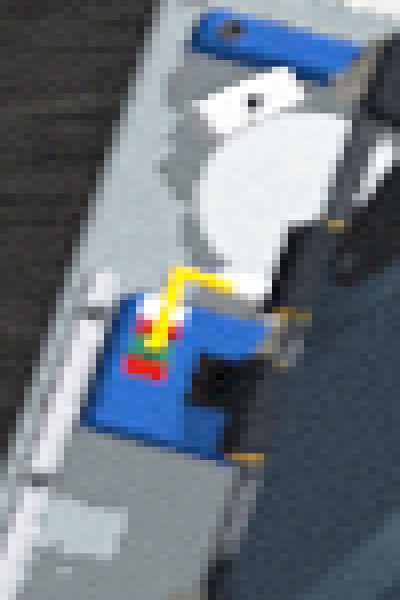

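The yellow pointer tip at (155,345) is in the middle of the green patch. The push of about 10.5 N, less 2 N friction, leaves 8.5–10 N on the spring, and the lens sits in the V.

```bash
python3 -c "
from h import *
print(hand_in())"
```

```text
the job is handed in; nothing more can be done
None
```

The lens is seated in the V and the job is handed in. The gripper still holds the carriage, the pointer is in the middle of the green patch, and I estimate 8.5–10 N on the spring. The hand-in returned no verdict.

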